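Slide the touchpad glass off the separator plate and seat it on the bonding jig

ROBOT

A 6-joint arm with a two-finger parallel gripper is mounted at the origin on the work surface. World frame = base frame: x ahead of the robot, y to its left, z up, the work surface at z = 0. Lengths are in mm, angles in degrees, forces in N, time in s.
With the tool pointing down it reaches from about 350 to 725 mm from the base axis. Payload 6 kg.
Tool frame: the origin (TCP) lies on the mounting face of the last link; the fingertips stand 173 mm ahead of it and the grasp point (between the pads) lies 155 mm ahead of it; z points along the fingers, x is the direction in which the jaws open and shut, and the axes are right-handed (so a half turn about z gives the same grasp; the last joint's range is limited). The gripper opens to 85 mm and grips with 20 to 120 N. Pads are 22 mm wide; open, the fingers measure 114 mm over their backs; the gripper's body (76 mm by 85 mm) begins 54 mm behind the grasp point. The pads swing forward as they close: fully open they stand 13 mm farther back than shut.
Start: joints at [-48.318, 2.303, 4.859, 0, -92.561, -19.12], TCP at [230.239, -554.061, 404.661] pointing down, gripper open.
Joint ranges: [-146.85, 146.85], [-73.84, 115.35], [-62.03, 85.46], [-188.31, 113.3], [-161.28, -10.13], [-171.36, 171.36]. Speed limits (degrees/s): [147.25, 147.25, 172.46, 180, 180, 180].

INTERFACE

Orientations are given as a 3x3 rotation matrix whose columns are the frame's x, y, z axes.
In Python, from station import robot gives the robot as it stands.
- The arm moves only by the tool step_arm, never from a script. Its argument "increments" is a list of rows, each an object with "travel": the shift along the tool's x, y, z in cm, a list of three; "yaw": the turn about the tool's z in degrees. A call has 1 to 5 rows; each row shifts and turns the commanded pose from where the row before left it, along the tool's axes as they then stand; what a row does not reach is not made up. A row lasts 1/10 s, in which the tool goes at most 50 mm and 8.59 degrees, less where a joint would pass 70% of its speed; a pose out of reach is approached as far as the arm can. A call with a gripper value outside its range is refused whole. "jaw" is the finger opening in cm, from 0 to 8.54, set as the call begins (left out, the last holds). The fingers move at their own pace and stop on an object; "squeeze" is the grip in N (left out, the last holds). Time passes only in rows, so rows that do not move let the fingers close. It gives the time, the measured TCP pose, the force and the opening at its end, in the units of the state.
- robot.read_state(): the state, without advancing time (a new reading comes with each control period).
- robot.read_camera(name): name is "side" or "top" or "wrist"; returns a dict with "frame" (420x560x3 uint8, blue, green, red), "intrinsics" (3x3 intrinsics, pixels), "k1" (the pictures are not rectified: a ray, as slopes to the right and down, at radius r is drawn at 1 + k1 r^2 times it, then the intrinsics apply), "R" (3x3) and "t" (3): a world point X has camera coordinates R X + t; the wrist camera has in their place "tool_from_camera" (4x4, takes a point from camera to tool coordinates, whose origin is the TCP and whose axes are the tool frame's). Camera axes: x right, y down, z forward; pixel columns grow to the right and rows downward; lengths in mm; the calibration is good to about 2 mm. A picture is of the moment at which its call begins: read the wrist's pose just before it. There is no depth.
- robot.job_done(): hands the job in, once; it reports no verdict.
The state is a dict: "clock": time; "joint_pos": joint angles; "joint_velocities": joint speeds; "joint_torque": joint torques, N m; "eef_pos": TCP position; "eef_rot": TCP orientation; "wrist_force": force on the tool from outside, world axes, zero at the start; "torque": the same for the moment, N m; "grip_width": opening from 0.0 (shut) to 1.0 (fully open).
Only numpy, scipy, OpenCV 4.12 (cv2) and the standard library are available. Lean on these libraries where they do the work, as an engineer would, in place of code of your own. Each camera call takes 0.05 s, during which the arm holds its last target.

TASK

The thin touchpad glass lies flat in the three-sided pocket of guide strips on the cold separator station, where fingers cannot get at its sides or rear end. Slide it gently towards you until about a third of it overhangs the open front edge, pick it up by the overhanging end, and lay it lengthwise and centred across on the bonding jig's narrow seat with its end fully home against the upright stop, then let go. Press and push only lightly, as the glass breaks, and leave the other things on the bench where they are.

Things in the scene. Friction and masses are not known exactly. Their poses are not given: they have to be found in the camera images.
- glass_mid (a point): Centre of the touchpad glass, half-way up: a plain black flat plate 110 mm long (its x) x 60 mm wide (y) x 3 mm thick (z), 40 to 85 g, loose in the strips' pocket on the separator station, length along the station's x. It breaks if pressed or pushed against station or jig with more than 18 N; a press of 6 to 8 N by shut fingertips drags it. A normal grip on its sides is harmless.
- stand_edge (a point): Middle of the front top edge of the separator station, on its top surface, 60 mm above the bench. x points inwards over the top (away from the robot), y left along the edge, z up. The edge is open, and the space in front of and below it is clear down to the bench.
- stand: The separator station: fixed grey box with a bare aluminium top 170 mm (x) x 130 mm (y), 60 mm high; origin at the centre of its underside, axes as stand_edge. Two steel guide strips, 6 mm high and 8 mm wide, run along x at y = +-38.5 mm (69 mm free between them), from 38 mm behind the front edge to the rear, where a like strip closes the pocket 160 mm behind the edge.
- jig_seat (a point): Point on the seat surface of the bonding jig over which the glass's centre lies when home, 50 mm above the bench. x points along the seat to the stop (away from the robot), y left, z up. The seat is a white ridge 44 mm wide (y), from x = -45 to +55 mm; the glass overhangs it 8 mm each side and 10 mm at the near end, and fingers can pass down beside it.
- jig: The bonding jig, fixed: grey base plate 150 x 110 x 10 mm carrying the white ridge (seat) and, at its far end, an upright aluminium stop, 50 mm wide and 12 mm thick, rising 12 mm above the seat, its near face at x = +55 mm. Origin under jig_seat at bench height, same axes.
- screwdriver: a screwdriver 160 mm long lying along x between station and jig; origin at the centre of its underside. Bystander: leave alone.
- usb_stick: a small memory stick, 56 x 18 x 9 mm; origin at the centre of its underside. Bystander: leave alone.
- screw_tray: a low grey screw tray, 100 x 75 x 22 mm; origin at the centre of its underside. Bystander: leave alone.
- fan: a flat cooling fan, 75 x 75 mm, 16 mm high, behind the task's things; origin at the centre of its underside. Bystander: leave alone.
- tape_roll: a roll of clear tape, 100 mm across, 24 mm high, lying flat; origin at the centre of its underside. Bystander: leave alone.
- cleaner: a small white bottle, 48 mm across, 110 mm high; origin at the centre of its underside. Bystander: leave alone.
- battery: a flat black laptop battery, 200 x 60 x 16 mm, at the left; origin at the centre of its underside. Bystander: leave alone.
Mind the look-alikes: they are no part of the job. Of the things like the part that bears glass_mid, leave any that is pink; of the rest the larger one is meant. Leave any red look-alike of the stand alone.

How it is judged (in metres and radians):
On the way, in this order (a step that is already met when the one before it is completed fails the run):
1. the glass, still lying flat on the separator station, overhangs its front edge by 28 mm or more (x of glass_mid in the frame of stand_edge below 0.027 m and angle between glass_mid's own z axis and vertical below 0.06 rad and z of glass_mid in the frame of stand_edge below 0.005 m and contact force between glass and stand above 0.1 N), for 0.2 s.
2. the glass is lifted clear of the station (z of glass_mid in the frame of stand_edge above 0.02 m and contact force between glass and stand below 0.05 N and contact force between glass and the fingers above 1 N), for 0.2 s.
At the end, for the whole second after the job is handed in: The glass lies flat and at rest on the jig's seat, released, its end within 2 mm of the upright stop, centred across the seat within 7 mm and in line with it within 0.1 rad (x of glass_mid in the frame of jig_seat between -0.002 and 0.003 m and y of glass_mid in the frame of jig_seat between -0.007 and 0.007 m and z of glass_mid in the frame of jig_seat between -0.001 and 0.004 m and angle between glass_mid's own z axis and vertical below 0.05 rad and angle between the x axis of glass_mid and the x axis of jig_seat, either way round below 0.1 rad and contact force between glass and jig above 0.1 N and contact force between glass and the fingers below 0.01 N and linear speed of glass below 0.01 m/s); the robot touches nothing.
It fails at once if the glass is pressed or pushed against the separator station with more than 18 N (contact force between glass and stand above 18 N).
It fails at once if the glass is pressed or pushed against the jig with more than 18 N (contact force between glass and jig above 18 N).
It fails at once if another thing on the bench is moved by more than 15 mm (distance of any of screwdriver, usb_stick, screw_tray, fan, tape_roll, cleaner, battery from where it was at the start of the episode above 0.015 m).
It also fails if it takes over 64 s, if anything falls off the work surface, if the arm or the gripper's body presses on something with over 40 N, if the wrist force passes 120 N, or if a joint passes its speed limit or range.

## Working session

There is one attempt and no reset: what is moved stays moved. The work goes in short steps, Python scripts to look and compute and a tool call to move; the robot and the scene stay as the last step left them, time stands still between calls to the robot, and variables do not carry over. Pictures are saved under pics/ and viewed, and the job is handed in when it is done.

Besides the shell and the picture viewer there is one more tool, called after "Emit:" as name(argument=value, ...) on one line, values as JSON. step_arm: Moves the arm, as the interface text tells. Its arguments: {"type":"object","properties":{"increments":{"type":"array","items":{"type":"object","properties":{"travel":{"type":"array","items":{"type":"number"}},"yaw":{"type":"number"}}}},"jaw":{"type":"number"},"squeeze":{"type":"number"}},"required":["increments"]}

```bash
ls; mkdir -p pics; cat > a.py <<'E'
from station import robot
import cv2,json,numpy as np
s=robot.read_state()
for k in s: print(k,np.round(s[k],3).tolist())
for n in ["side","top","wrist"]:
    c=robot.read_camera(n); cv2.imwrite(f"pics/{n}0.png",c["frame"])
    print(n,{k:np.round(v,3).tolist() for k,v in c.items() if k!="frame"})
    np.save(f"pics/{n}0.npy",c,allow_pickle=True)
E
python3 a.py
```

```text
pics
clock 0.0
joint_pos [-48.319, 2.338, 4.803, -0.026, -92.561, -19.12]
joint_velocities [0.045, -0.088, -0.01, -0.007, 0.011, -0.032]
joint_torque [0.003, -36.82, 34.741, 6.932, -0.005, -0.0]
eef_pos [230.295, -554.024, 403.691]
eef_rot [[-0.384, 0.923, -0.001], [0.923, 0.384, 0.002], [0.002, -0.0, -1.0]]
wrist_force [0.473, 0.228, -0.573]
torque [-0.01, -0.007, -0.032]
grip_width 0.999
side {'intrinsics': [[387.971, 0.0, 282.032], [0.0, 387.971, 204.375], [0.0, 0.0, 1.0]], 'k1': -0.076, 'R': [[-0.97, 0.243, 0.007], [0.131, 0.546, -0.828], [-0.205, -0.802, -0.561]], 't': [474.323, -27.839, 1275.387]}
top {'intrinsics': [[525.048, 0.0, 276.533], [0.0, 525.048, 204.29], [0.0, 0.0, 1.0]], 'k1': -0.086, 'R': [[0.016, -1.0, -0.02], [-0.995, -0.014, -0.1], [0.1, 0.022, -0.995]], 't': [1.394, 489.309, 1167.453]}
wrist {'intrinsics': [[319.163, 0.0, 279.906], [0.0, 319.163, 215.748], [0.0, 0.0, 1.0]], 'k1': -0.069, 'tool_from_camera': [[1.0, 0.0, 0.001, 0.458], [-0.001, 0.953, 0.303, -77.233], [-0.001, -0.303, 0.953, 30.38], [0.0, 0.0, 0.0, 1.0]]}
```

View pics/top0.png

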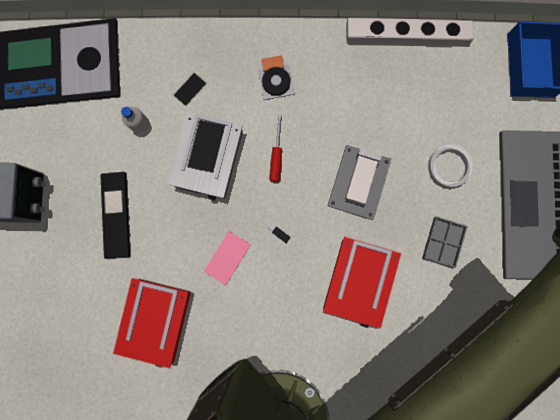

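View pics/side0.png

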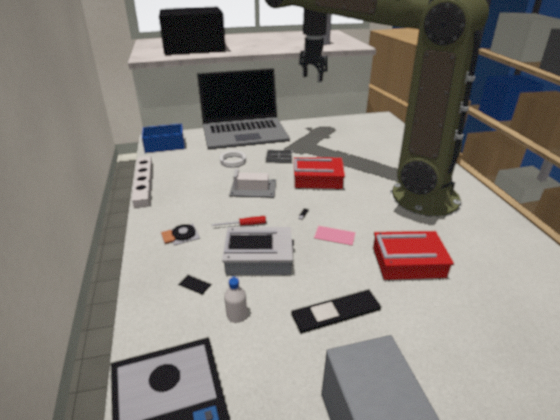

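View pics/wrist0.png

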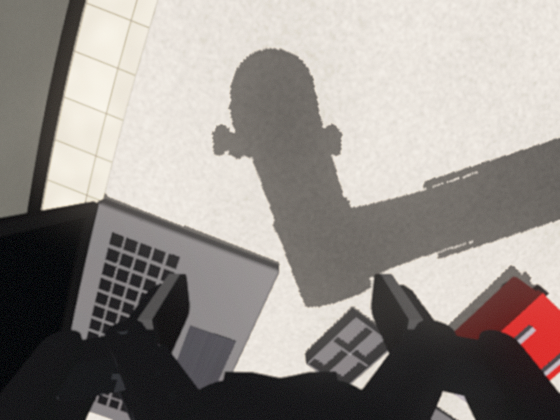

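The top view shows the aluminium station near (207,157) with the black glass at (207,146). The grey jig with its white seat is near (361,181), and the screwdriver near (277,150) lies between the two. The small black plate at (190,88) and the pink one are look-alikes. Next I measure.

```bash
cat > h.py <<'E'
import cv2,numpy as np
def load(n): return np.load(f"pics/{n}.npy",allow_pickle=True).item()
def slopes(c,uv):
    K=c["intrinsics"];k=c["k1"];uv=np.atleast_2d(np.array(uv,float))
    return cv2.undistortPoints(uv.reshape(-1,1,2),np.array(K),np.array([k,0,0,0.])).reshape(-1,2)
def campose(c,s=None):
    if "R" in c: R=np.array(c["R"]);t=np.array(c["t"]); return R.T,-R.T@t
    T=np.array(c["tool_from_camera"]);Rt=np.array(s["eef_rot"]);p=np.array(s["eef_pos"])
    return Rt@T[:3,:3],Rt@T[:3,3]+p
def onplane(c,uv,z,s=None):
    m=slopes(c,uv);Rw,o=campose(c,s)
    d=np.c_[m,np.ones(len(m))]@Rw.T
    return o+d*((z-o[2])/d[:,2])[:,None]
def proj(c,X,s=None):
    Rw,o=campose(c,s);p=(np.atleast_2d(X)-o)@Rw;m=p[:,:2]/p[:,2:]
    r2=(m**2).sum(1,keepdims=True);m=m*(1+c["k1"]*r2);K=np.array(c["intrinsics"])
    return np.c_[m[:,0]*K[0,0]+K[0,2],m[:,1]*K[1,1]+K[1,2]]
E
cat > b.py <<'E'
from h import *
c=load("top0");f=c["frame"]
cv2.imwrite("pics/z1.png",cv2.resize(f[100:215,155:255],None,fx=5,fy=5,interpolation=cv2.INTER_CUBIC))
cv2.imwrite("pics/z2.png",cv2.resize(f[135:230,315:405],None,fx=6,fy=6,interpolation=cv2.INTER_CUBIC))
print(campose(c)[1])
E
python3 b.py
```

```text
[ 370.27689773  -17.25414933 1210.35876034]
```

View pics/z1.png

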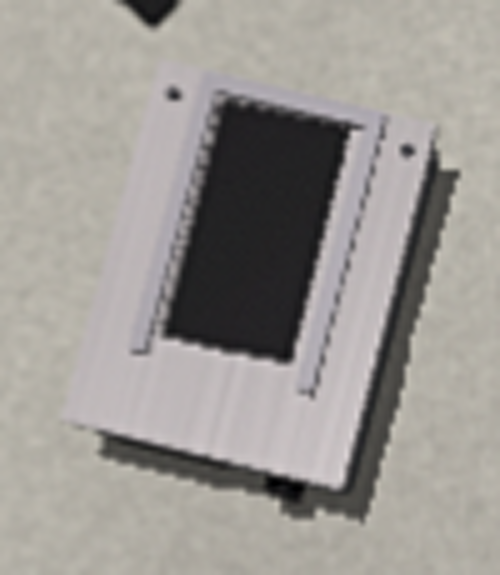

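View pics/z2.png

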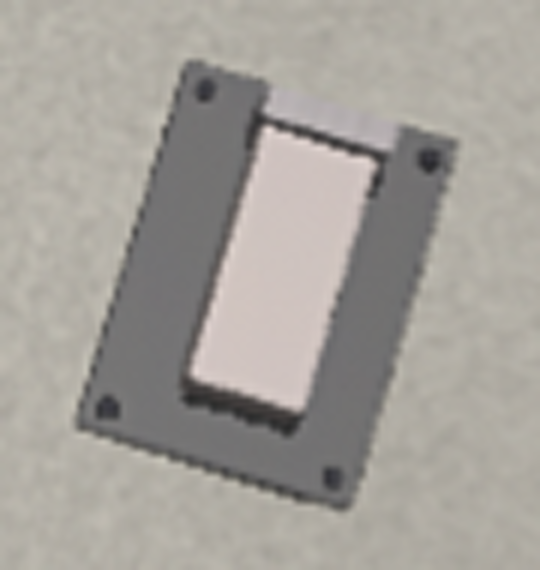

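```bash
cat > b2.py <<'E'
from h import *
c=load("top0")
def px(p,s,o): return (np.array(p,float)+.5)/s-.5+np.array(o)
# order: FL, FR, RR, RL
st=onplane(c,px([[68,420],[345,490],[435,127],[163,66]],5,(155,100)),60)
gl=onplane(c,px([[163,336],[292,361],[352,125],[222,97]],5,(155,100)),63)
se=onplane(c,px([[187,382],[302,416],[382,157],[260,124]],6,(315,135)),50)
for n,q in(("stand",st),("glass",gl),("seat",se)):
    fm=(q[0]+q[1])/2;rm=(q[2]+q[3])/2;a=rm-fm
    print(n,q[:,:2].round(1).tolist(),"c",q.mean(0).round(1),"front",fm.round(1),"L",np.linalg.norm(a).round(1),"W",np.linalg.norm(q[0]-q[1]).round(1),np.linalg.norm(q[2]-q[3]).round(1),"yaw",np.degrees(np.arctan2(a[1],a[0])).round(2),"y-dir yaw",np.degrees(np.arctan2(*(-(q[0]-q[1])[:2]*[1,-1]))).round(2))
E
python3 b2.py
```

```text
stand [[528.7, 250.1], [498.9, 125.2], [663.5, 89.2], [690.8, 213.2]] c [595.5 169.4  60. ] front [513.8 187.7  60. ] L 167.4 W 128.4 127.1 yaw -12.59 y-dir yaw -13.4
glass [[566.5, 208.1], [555.9, 150.0], [663.3, 126.2], [675.8, 185.3]] c [615.4 167.4  63. ] front [561.2 179.1  63. ] L 110.8 W 59.1 60.4 yaw -12.14 y-dir yaw -10.37
seat [[502.3, -145.5], [490.2, -188.1], [587.8, -218.2], [599.7, -172.6]] c [ 545.  -181.1   50. ] front [ 496.3 -166.8   50. ] L 101.6 W 44.3 47.1 yaw -16.37 y-dir yaw -15.81
```

```bash
cat > go.py <<'E'
# usage: go.py x y z yaw(angle of tool x, deg)  -> remaining tool-frame travel (cm) & yaw
import sys,numpy as np
from station import robot
s=robot.read_state();R=np.array(s["eef_rot"]);p=np.array(s["eef_pos"])
X=np.array([float(v) for v in sys.argv[1:4]]);y=float(sys.argv[4])
a=np.degrees(np.arctan2(R[1,0],R[0,0]))
print("t",s["clock"],"p",p.round(1),"ang",a.round(2),"F",np.round(s["wrist_force"],2),"w",round(s["grip_width"],3),"tilt",R[:,2].round(4))
yaw=a-y;yaw=(yaw+180)%360-180
b=np.radians(y);Rn=np.array([[np.cos(b),np.sin(b),0],[np.sin(b),-np.cos(b),0],[0,0,-1]])
print("yaw",yaw.round(2),"travel cm in present axes",((X-p)@R/10).round(2),"in target axes",((X-p)@Rn/10).round(2))
E
python3 go.py 540 185 380 77.1
```

```text
t 0.15 p [ 230.3 -554.   403.9] ang 112.56 F [-0.14 -0.41  0.09] w 1.0 tilt [-7.0e-04  1.2e-03 -1.0e+00]
yaw 35.46 travel cm in present axes [56.36 56.96  2.46] in target axes [78.95 13.69  2.39]
```

Emit:
step_arm(increments=[{"travel":[0,0,0],"yaw":7.1},{"travel":[0,0,0],"yaw":7.1},{"travel":[0,0,0],"yaw":7.1},{"travel":[0,0,0],"yaw":7.1},{"travel":[0,0,0],"yaw":7.1}], jaw=0, squeeze=40)

```text
clock: 0.65
eef_pos: [230.3, -554.0, 404.2]
eef_rot: [[0.229, 0.973, -0.0], [0.973, -0.229, 0.001], [0.001, -0.001, -1.0]]
wrist_force: [-0.1, -0.5, 0.8]
grip_width: 0.144
```

```bash
python3 go.py 540 185 380 77.1
```

```text
t 0.65 p [ 230.3 -554.   404.2] ang 76.77 F [-0.11 -0.48  0.81] w 0.144 tilt [-4.e-04  7.e-04 -1.e+00]
yaw -0.33 travel cm in present axes [79.03 13.24  2.47] in target axes [78.95 13.69  2.42]
```

Emit:
step_arm(increments=[{"travel":[4,0.7,0.1],"yaw":0},{"travel":[4,0.7,0.1],"yaw":0},{"travel":[4,0.7,0.1],"yaw":0},{"travel":[4,0.7,0.1],"yaw":0},{"travel":[4,0.7,0.1],"yaw":0}])

```text
clock: 1.15
eef_pos: [309.3, -365.5, 399.3]
eef_rot: [[0.224, 0.975, -0.0], [0.975, -0.224, 0.0], [0.0, -0.0, -1.0]]
wrist_force: [0.7, 0.7, -0.4]
grip_width: -0.003
```

Emit:
step_arm(increments=[{"travel":[4,0.7,0.1],"yaw":0},{"travel":[4,0.7,0.1],"yaw":0},{"travel":[4,0.7,0.1],"yaw":0},{"travel":[4,0.7,0.1],"yaw":0},{"travel":[4,0.7,0.1],"yaw":0}])

```text
clock: 1.65
eef_pos: [388.1, -178.3, 394.6]
eef_rot: [[0.224, 0.975, 0.0], [0.975, -0.224, 0.0], [0.0, 0.0, -1.0]]
wrist_force: [0.7, 0.1, -0.2]
grip_width: 0.001
```

```bash
python3 go.py 540 185 380 77.1
```

```text
t 1.65 p [ 388.1 -178.3  394.6] ang 77.06 F [ 0.74  0.12 -0.21] w 0.001 tilt [ 4.e-04  3.e-04 -1.e+00]
yaw -0.04 travel cm in present axes [38.8   6.67  1.48] in target axes [38.8   6.69  1.46]
```

```bash
cat > w.py <<'E'
import sys
from station import robot
import cv2,numpy as np
n=sys.argv[1];cam=sys.argv[2] if len(sys.argv)>2 else "wrist"
s=robot.read_state();c=robot.read_camera(cam);c["s"]=s
cv2.imwrite(f"pics/{n}.png",c["frame"]);np.save(f"pics/{n}.npy",c,allow_pickle=True)
print(s["clock"],np.round(s["eef_pos"],1),np.round(s["wrist_force"],2))
E
python3 w.py w1
```

```text
1.65 [ 388.1 -178.3  394.6] [ 0.74  0.12 -0.21]
```

Emit:
step_arm(increments=[{"travel":[3.9,0.7,0.1],"yaw":0},{"travel":[3.9,0.7,0.1],"yaw":0},{"travel":[3.9,0.7,0.1],"yaw":0},{"travel":[3.9,0.7,0.1],"yaw":0},{"travel":[3.9,0.7,0.1],"yaw":0}])

```text
clock: 2.2
eef_pos: [466.0, 3.9, 389.6]
eef_rot: [[0.223, 0.975, 0.0], [0.975, -0.223, 0.0], [0.0, 0.0, -1.0]]
wrist_force: [0.4, -0.0, -0.6]
grip_width: 0.005
```

Emit:
step_arm(increments=[{"travel":[3.9,0.7,0.1],"yaw":0},{"travel":[3.9,0.7,0.1],"yaw":0},{"travel":[3.9,0.7,0.1],"yaw":0},{"travel":[3.9,0.6,0.1],"yaw":0},{"travel":[3.7,0.5,0.1],"yaw":0}])

```text
clock: 2.7
eef_pos: [540.6, 185.0, 384.2]
eef_rot: [[0.224, 0.975, -0.001], [0.975, -0.224, -0.0], [-0.0, -0.001, -1.0]]
wrist_force: [-0.0, -0.6, 0.0]
grip_width: -0.002
```

Emit:
step_arm(increments=[{"travel":[0,0,0],"yaw":0},{"travel":[0,0,0],"yaw":0}])

```text
clock: 2.9
eef_pos: [540.3, 183.9, 383.8]
eef_rot: [[0.223, 0.975, -0.002], [0.975, -0.223, -0.001], [-0.001, -0.001, -1.0]]
wrist_force: [-0.1, 0.4, 0.1]
grip_width: 0.001
```

```bash
python3 w.py w2
```

```text
2.9 [540.3 183.9 383.8] [-0.12  0.4   0.07]
```

View pics/w1.png

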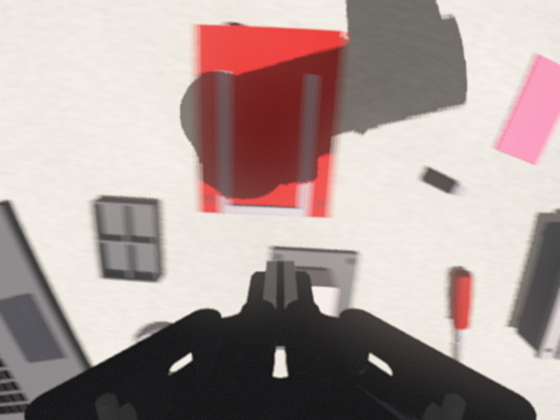

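View pics/w2.png

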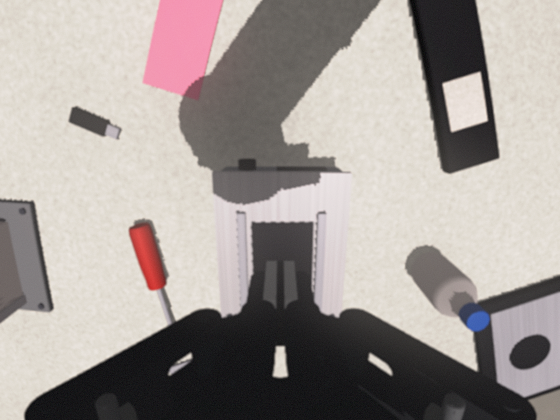

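```bash
python3 -c "
from h import *
f=load('w2')['frame']
cv2.imwrite('pics/z3.png',cv2.resize(f[145:320,200:365],None,fx=4,fy=4,interpolation=cv2.INTER_CUBIC)[:600])"
```

```text
(no output)
```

View pics/z3.png

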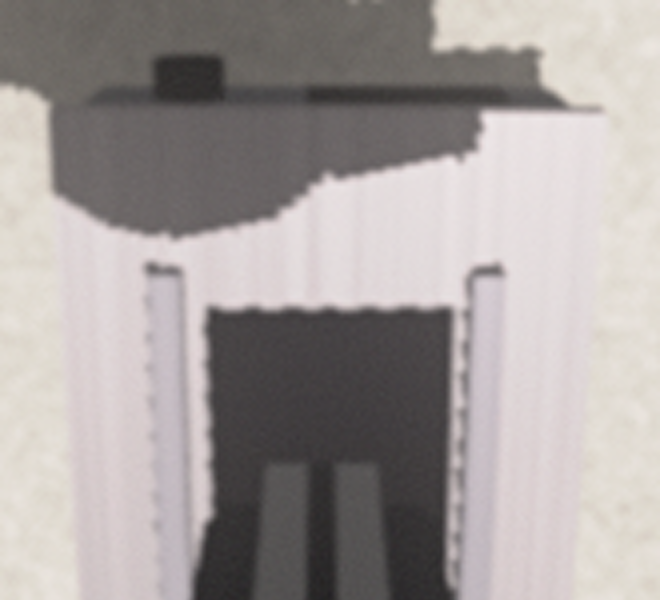

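```bash
cat > b3.py <<'E'
from h import *
c=load("w2");s=c["s"]
px=lambda p:(np.array(p,float)+.5)/4-.5+np.array((200,145))
q=onplane(c,px([[602,108],[50,106]]),60,s)
st=onplane(c,px([[503,268],[148,268]]),66,s)
g=onplane(c,px([[450,309],[209,309]]),63,s)
for n,v in(("edge",q),("strip",st),("glass",g)):
    d=v[0]-v[1];print(n,v.round(1).tolist(),"mid",v.mean(0).round(1),"W",np.linalg.norm(d).round(1),"yaw",np.degrees(np.arctan2(-d[0],d[1])).round(2))
for z in(20,30,40,50): print(z,onplane(c,px([[155,58],[222,58],[222,90]]),z,s).round(1).tolist())
f=load("side0")["frame"]
cv2.imwrite("pics/z4.png",cv2.resize(f[205:285,210:320],None,fx=6,fy=6,interpolation=cv2.INTER_CUBIC))
E
python3 b3.py
```

```text
edge [[527.7, 254.0, 60.0], [498.9, 129.2, 60.0]] mid [513.3 191.6  60. ] W 128.1 yaw -13.02
strip [[558.8, 224.0, 66.0], [540.3, 142.5, 66.0]] mid [549.6 183.2  66. ] W 83.6 yaw -12.81
glass [[567.1, 209.9, 63.0], [554.3, 153.5, 63.0]] mid [560.7 181.7  63. ] W 57.9 yaw -12.81
20 [[497.6, 149.6, 20.0], [501.5, 166.6, 20.0], [509.6, 164.6, 20.0]]
30 [[496.6, 151.2, 30.0], [500.4, 167.7, 30.0], [508.3, 165.7, 30.0]]
40 [[495.6, 152.8, 40.0], [499.3, 168.8, 40.0], [507.0, 166.8, 40.0]]
50 [[494.7, 154.3, 50.0], [498.2, 169.8, 50.0], [505.6, 168.0, 50.0]]
```

View pics/z4.png

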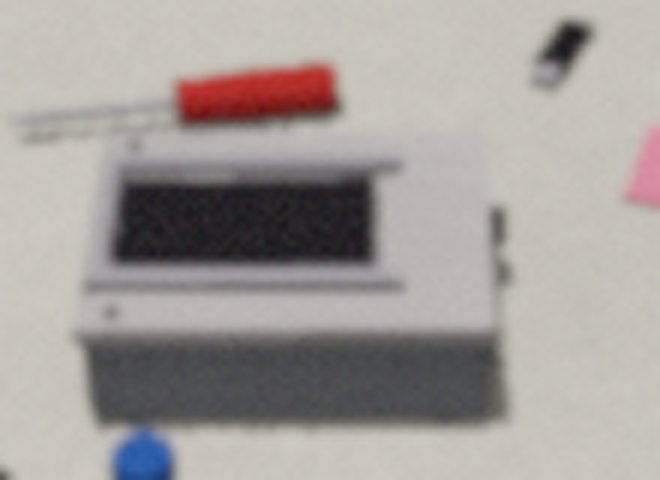

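```bash
cat > b4.py <<'E'
from h import *
c=load("side0")
px=lambda p:(np.array(p,float)+.5)/6-.5+np.array((210,205))
a=np.radians(-12.9);ex=np.array([np.cos(a),np.sin(a)]);ey=np.array([-ex[1],ex[0]]);o=np.array([513.4,190.])
for z in(10,20,30,40,50,60):
    v=onplane(c,px([[504,208],[504,238],[490,335]]),z)[:,:2]-o; print(z,np.c_[v@ex,v@ey].round(1).tolist())
w=load("w2")
px=lambda p:(np.array(p,float)+.5)/4-.5+np.array((200,145))
for z in(10,20,30,40,50,60):
    v=onplane(w,px([[155,58],[222,58],[222,90]]),z,w["s"])[:,:2]-o; print(z,np.c_[v@ex,v@ey].round(1).tolist())
E
python3 b4.py
```

```text
10 [[-10.8, -68.3], [-9.8, -47.0], [-1.0, 17.5]]
20 [[-10.0, -56.1], [-9.1, -35.0], [-0.3, 28.5]]
30 [[-9.2, -43.9], [-8.3, -23.1], [0.3, 39.5]]
40 [[-8.4, -31.6], [-7.5, -11.2], [0.9, 50.4]]
50 [[-7.7, -19.4], [-6.8, 0.7], [1.6, 61.4]]
60 [[-6.9, -7.2], [-6.0, 12.6], [2.2, 72.3]]
10 [[-5.1, -44.2], [-5.0, -26.2], [3.6, -26.4]]
20 [[-6.4, -42.9], [-6.3, -25.4], [2.0, -25.6]]
30 [[-7.7, -41.6], [-7.7, -24.6], [0.4, -24.8]]
40 [[-9.0, -40.3], [-9.0, -23.9], [-1.1, -24.0]]
50 [[-10.3, -39.0], [-10.3, -23.1], [-2.7, -23.2]]
60 [[-11.6, -37.7], [-11.6, -22.3], [-4.2, -22.4]]
```

```bash
python3 go.py 635.4 162.1 246 77.1
```

```text
t 2.95 p [540.1 183.1 384.4] ang 77.08 F [-0.88  0.01  1.81] w 0.003 tilt [-7.e-04 -6.e-04 -1.e+00]
yaw -0.02 travel cm in present axes [ 0.09  9.76 13.83] in target axes [ 0.08  9.76 13.84]
```

Emit:
step_arm(increments=[{"travel":[0,3.3,2.0],"yaw":0},{"travel":[0,3.3,2.5],"yaw":0},{"travel":[0,3.2,3.0],"yaw":0},{"travel":[0.1,0,3.2],"yaw":0},{"travel":[0,0,2.5],"yaw":0}])

```text
clock: 3.45
eef_pos: [636.1, 160.4, 250.2]
eef_rot: [[0.226, 0.974, -0.002], [0.974, -0.226, -0.001], [-0.001, -0.002, -1.0]]
wrist_force: [-0.6, 0.3, 0.4]
grip_width: -0.004
```

Emit:
step_arm(increments=[{"travel":[0,0,0.2],"yaw":0},{"travel":[0,0,0],"yaw":0},{"travel":[0,0,0],"yaw":0}])

```text
clock: 3.75
eef_pos: [636.2, 162.1, 253.6]
eef_rot: [[0.224, 0.975, 0.004], [0.975, -0.224, 0.001], [0.002, 0.003, -1.0]]
wrist_force: [-0.4, -0.3, 0.9]
grip_width: 0.003
```

```bash
python3 go.py 635.4 162.1 236 77.1; python3 w.py w3; python3 w.py s3 side; python3 go.py 635.4 162.1 236 77.1;python3 -c "
from h import *
f=load('s3')['frame']
cv2.imwrite('pics/z5.png',cv2.resize(f[195:295,190:320],None,fx=5,fy=5,interpolation=cv2.INTER_CUBIC))"
```

```text
t 3.75 p [636.2 162.1 253.6] ang 77.06 F [-0.38 -0.26  0.88] w 0.003 tilt [ 0.0036  0.0012 -1.    ]
yaw -0.04 travel cm in present axes [-0.02 -0.09  1.76] in target axes [-0.02 -0.08  1.76]
3.75 [636.2 162.1 253.6] [-0.38 -0.26  0.88]
3.8 [636.2 162.2 253.7] [ 0.28  0.76 -0.45]
t 3.85 p [636.2 162.3 253.4] ang 77.07 F [ 0.21 -0.61 -0.28] w -0.004 tilt [ 0.0035  0.0017 -1.    ]
yaw -0.03 travel cm in present axes [-0.05 -0.08  1.74] in target axes [-0.04 -0.07  1.74]
```

View pics/z5.png

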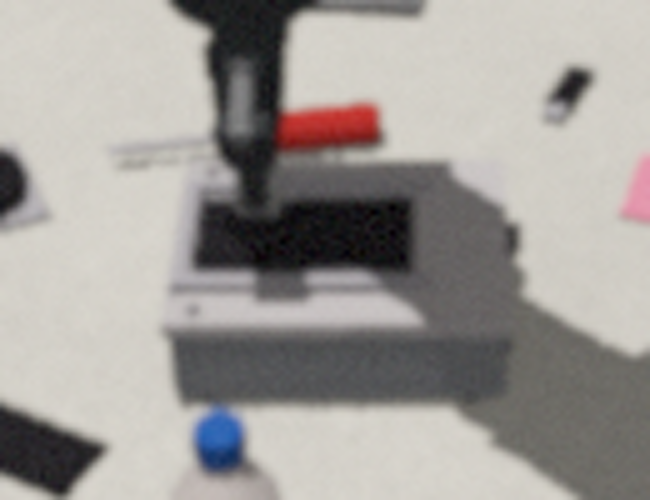

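View pics/w3.png

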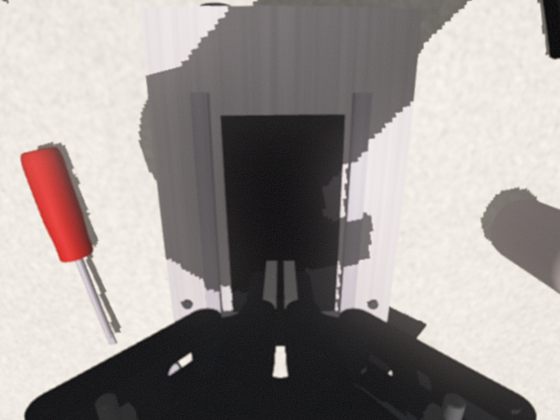

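Emit:
step_arm(increments=[{"travel":[0,0,0.5],"yaw":0},{"travel":[0,0,0.5],"yaw":0},{"travel":[0,0,0.3],"yaw":0},{"travel":[0,0,0],"yaw":0},{"travel":[0,0,0],"yaw":0}])

```text
clock: 4.35
eef_pos: [635.9, 162.3, 237.5]
eef_rot: [[0.224, 0.975, -0.0], [0.975, -0.224, -0.0], [-0.0, -0.0, -1.0]]
wrist_force: [-0.0, 0.3, 0.1]
grip_width: 0.003
```

Emit:
step_arm(increments=[{"travel":[0,0,0.05],"yaw":0},{"travel":[0,0,0.05],"yaw":0},{"travel":[0,0,0],"yaw":0}])

```text
clock: 4.65
eef_pos: [635.9, 162.3, 236.7]
eef_rot: [[0.224, 0.975, -0.0], [0.975, -0.224, 0.0], [0.0, -0.0, -1.0]]
wrist_force: [-0.2, 0.6, 0.3]
grip_width: -0.003
```

Emit:
step_arm(increments=[{"travel":[0,0,0.05],"yaw":0},{"travel":[0,0,0.05],"yaw":0},{"travel":[0,0,0],"yaw":0}])

```text
clock: 4.95
eef_pos: [635.9, 162.3, 236.6]
eef_rot: [[0.224, 0.975, 0.0], [0.975, -0.224, 0.0], [0.0, 0.0, -1.0]]
wrist_force: [-3.7, -1.1, 5.6]
grip_width: 0.001
```

Emit:
step_arm(increments=[{"travel":[0,0,0.02],"yaw":0},{"travel":[0,0,0],"yaw":0}])

```text
clock: 5.15
eef_pos: [635.9, 162.3, 236.6]
eef_rot: [[0.224, 0.975, 0.001], [0.975, -0.224, 0.0], [0.0, 0.001, -1.0]]
wrist_force: [-3.3, 0.2, 6.2]
grip_width: -0.001
```

Emit:
step_arm(increments=[{"travel":[0,-0.1,0],"yaw":0},{"travel":[0,-0.2,0],"yaw":0},{"travel":[0,-0.2,0],"yaw":0}])

```text
clock: 5.45
eef_pos: [631.5, 163.4, 236.6]
eef_rot: [[0.224, 0.975, 0.003], [0.975, -0.224, 0.001], [0.001, 0.003, -1.0]]
wrist_force: [3.4, -1.1, 4.9]
grip_width: 0.001
```

Emit:
step_arm(increments=[{"travel":[0,-0.2,0.02],"yaw":0},{"travel":[0,-0.3,0.01],"yaw":0},{"travel":[0,-0.3,0],"yaw":0}])

```text
clock: 5.75
eef_pos: [623.7, 165.3, 236.6]
eef_rot: [[0.224, 0.975, 0.003], [0.975, -0.224, 0.001], [0.001, 0.003, -1.0]]
wrist_force: [3.0, -0.5, 5.9]
grip_width: -0.0
```

```bash
python3 w.py w4
```

```text
5.75 [623.7 165.3 236.6] [ 2.95 -0.47  5.93]
```

View pics/w4.png

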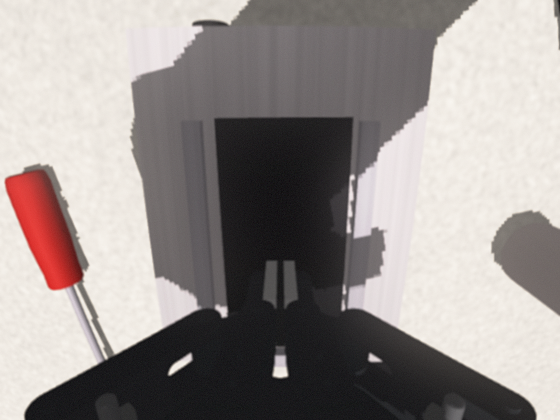

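Emit:
step_arm(increments=[{"travel":[0,-0.4,0],"yaw":0},{"travel":[0,-0.4,0],"yaw":0},{"travel":[0,-0.4,0],"yaw":0},{"travel":[0,-0.4,0],"yaw":0}])

```text
clock: 6.2
eef_pos: [608.1, 168.9, 236.6]
eef_rot: [[0.224, 0.975, 0.003], [0.975, -0.224, 0.001], [0.001, 0.003, -1.0]]
wrist_force: [4.1, -1.4, 6.7]
grip_width: 0.001
```

Emit:
step_arm(increments=[{"travel":[0,-0.4,0],"yaw":0},{"travel":[0,-0.4,0],"yaw":0},{"travel":[0,-0.4,0],"yaw":0},{"travel":[0,-0.4,0],"yaw":0}])

```text
clock: 6.6
eef_pos: [592.5, 172.5, 236.6]
eef_rot: [[0.224, 0.975, 0.003], [0.975, -0.224, 0.001], [0.002, 0.003, -1.0]]
wrist_force: [4.1, -0.7, 6.9]
grip_width: -0.003
```

Emit:
step_arm(increments=[{"travel":[0,-0.4,0],"yaw":0},{"travel":[0,-0.4,0],"yaw":0},{"travel":[0,-0.4,0],"yaw":0},{"travel":[0,-0.4,0],"yaw":0}])

```text
clock: 7.0
eef_pos: [576.9, 176.1, 236.6]
eef_rot: [[0.224, 0.975, 0.003], [0.975, -0.224, 0.001], [0.001, 0.003, -1.0]]
wrist_force: [3.2, -0.3, 6.5]
grip_width: -0.005
```

```bash
python3 w.py w5
```

```text
7.0 [576.9 176.1 236.6] [ 3.16 -0.31  6.54]
```

View pics/w5.png

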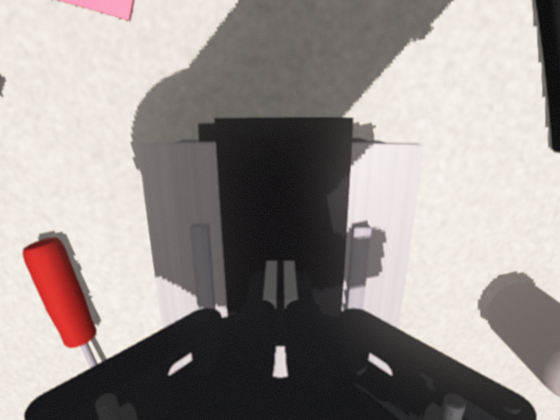

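Emit:
step_arm(increments=[{"travel":[0,-0.4,0],"yaw":0},{"travel":[0,-0.4,0],"yaw":0},{"travel":[0,-0.4,0],"yaw":0},{"travel":[0,-0.4,0],"yaw":0}])

```text
clock: 7.45
eef_pos: [561.3, 179.7, 236.5]
eef_rot: [[0.224, 0.975, 0.003], [0.975, -0.224, 0.001], [0.002, 0.003, -1.0]]
wrist_force: [3.2, -0.4, 5.6]
grip_width: 0.002
```

Emit:
step_arm(increments=[{"travel":[0,-0.3,0],"yaw":0},{"travel":[0,-0.3,0],"yaw":0},{"travel":[0,-0.3,0],"yaw":0},{"travel":[0,-0.1,0],"yaw":0},{"travel":[0,0,0],"yaw":0}])

```text
clock: 7.95
eef_pos: [551.5, 182.0, 236.5]
eef_rot: [[0.224, 0.975, 0.003], [0.975, -0.224, 0.001], [0.002, 0.003, -1.0]]
wrist_force: [2.1, -0.4, 7.2]
grip_width: -0.0
```

```bash
python3 w.py w6; python3 -c "
from h import *
f=load('w6')['frame']
cv2.imwrite('pics/z6.png',cv2.resize(f[90:330,120:440],None,fx=2.4,fy=2.4,interpolation=cv2.INTER_CUBIC))"
```

```text
7.95 [551.5 182.  236.5] [ 2.06 -0.44  7.19]
```

View pics/z6.png

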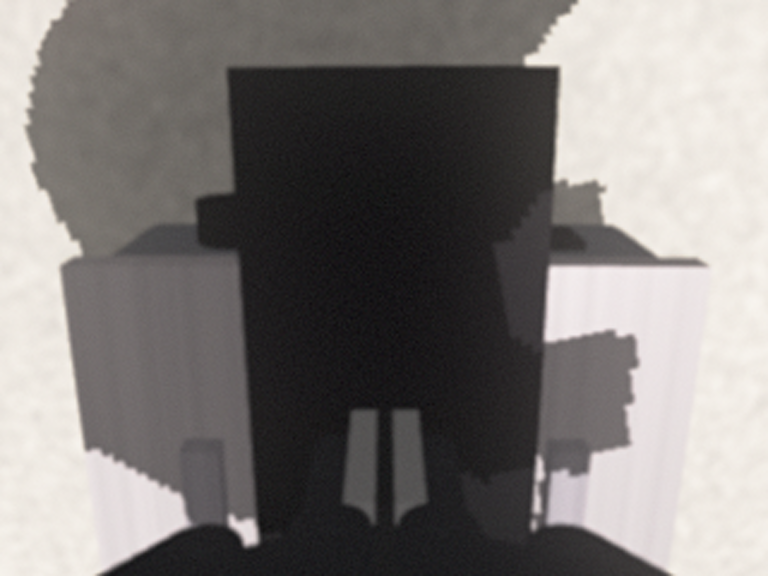

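```bash
cat > b5.py <<'E'
from h import *
c=load("w6");s=c["s"]
px=lambda p:(np.array(p,float)+.5)/2.4-.5+np.array((120,90))
q=onplane(c,px([[708,264],[64,260]]),60,s)
g=onplane(c,px([[559,67],[228,68]]),63,s)
for n,v in(("edge",q),("glass",g)):
    d=v[0]-v[1];print(n,v.round(1).tolist(),"mid",v.mean(0).round(1),"W",np.linalg.norm(d).round(1),"yaw",np.degrees(np.arctan2(-d[0],d[1])).round(2))
a=np.radians(-12.9);ex=np.array([np.cos(a),np.sin(a)]);ey=np.array([-ex[1],ex[0]])
e=(g.mean(0)-q.mean(0))[:2];print("front of glass rel edge",e@ex,e@ey)
E
python3 b5.py
```

```text
edge [[528.3, 254.6, 60.0], [498.9, 129.7, 60.0]] mid [513.6 192.1  60. ] W 128.3 yaw -13.27
glass [[484.4, 230.6, 63.0], [471.3, 172.5, 63.0]] mid [477.9 201.5  63. ] W 59.6 yaw -12.68
front of glass rel edge -36.92794870264536 1.1966383641916665
```

Emit:
step_arm(increments=[{"travel":[0,0,-0.2],"yaw":0},{"travel":[0,0,-0.5],"yaw":0},{"travel":[0,0,-1.5],"yaw":0},{"travel":[0,0,-2],"yaw":0},{"travel":[0,0,0],"yaw":0}])

```text
clock: 8.5
eef_pos: [551.7, 182.1, 281.3]
eef_rot: [[0.224, 0.975, 0.005], [0.975, -0.224, 0.002], [0.003, 0.004, -1.0]]
wrist_force: [0.5, -0.4, -1.0]
grip_width: -0.0
```

Emit:
step_arm(increments=[{"travel":[0,-1.5,0],"yaw":0},{"travel":[0,-2.5,0],"yaw":0},{"travel":[0,-1.6,0],"yaw":0},{"travel":[0,0,0],"yaw":0},{"travel":[0,0,0],"yaw":0}], jaw=8.5)

```text
clock: 9.0
eef_pos: [496.5, 194.4, 277.6]
eef_rot: [[0.223, 0.975, 0.0], [0.975, -0.223, 0.0], [0.001, 0.0, -1.0]]
wrist_force: [0.6, 0.2, -0.7]
grip_width: 0.845
```

```bash
python3 go.py 494.5 197.7 210 77.1; python3 w.py w7;python3 w.py s7 side;python3 -c "
from h import *
f=load('s7')['frame']
cv2.imwrite('pics/z7.png',cv2.resize(f[185:295,210:340],None,fx=5,fy=5,interpolation=cv2.INTER_CUBIC))"
```

```text
t 9.0 p [496.5 194.4 277.6] ang 77.1 F [ 0.58  0.18 -0.7 ] w 0.845 tilt [ 3.e-04  5.e-04 -1.e+00]
yaw 0.0 travel cm in present axes [ 0.27 -0.27  6.76] in target axes [ 0.27 -0.27  6.76]
9.0 [496.5 194.4 277.6] [ 0.58  0.18 -0.7 ]
9.05 [496.8 194.3 277.4] [ 0.98  0.5  -0.27]
```

View pics/w7.png

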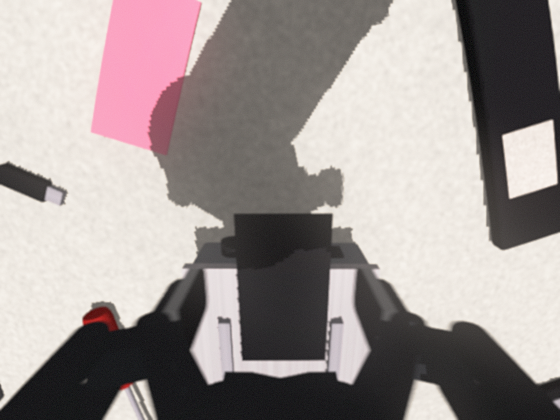

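View pics/z7.png

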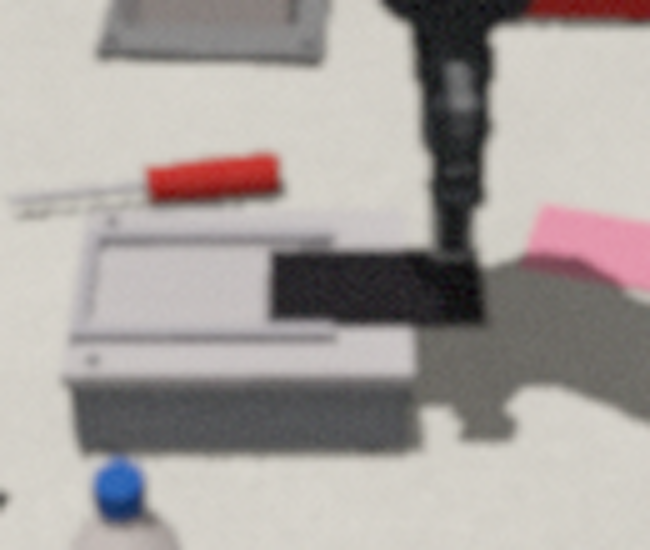

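Emit:
step_arm(increments=[{"travel":[0.2,-0.2,1.5],"yaw":0},{"travel":[0,0,2],"yaw":0},{"travel":[0,0,1.5],"yaw":0},{"travel":[0,0,0.8],"yaw":0},{"travel":[0,0,0],"yaw":0}])

```text
clock: 9.6
eef_pos: [494.8, 196.4, 217.3]
eef_rot: [[0.224, 0.975, -0.003], [0.975, -0.224, -0.002], [-0.002, -0.002, -1.0]]
wrist_force: [-0.1, 0.8, -0.2]
grip_width: 0.995
```

Emit:
step_arm(increments=[{"travel":[0,0,0],"yaw":0},{"travel":[0,0,0],"yaw":0},{"travel":[0,0,0],"yaw":0}])

```text
clock: 9.9
eef_pos: [495.2, 196.9, 220.1]
eef_rot: [[0.224, 0.975, 0.001], [0.975, -0.224, 0.001], [0.001, 0.001, -1.0]]
wrist_force: [-0.1, -0.8, 0.3]
grip_width: 0.996
```

```bash
python3 go.py 494.5 197.7 210 77.1; python3 w.py w8
```

```text
t 9.9 p [495.2 196.9 220.1] ang 77.07 F [-0.05 -0.79  0.33] w 0.996 tilt [ 0.0011  0.001  -1.    ]
yaw -0.03 travel cm in present axes [ 0.06 -0.09  1.01] in target axes [ 0.07 -0.09  1.01]
9.9 [495.2 196.9 220.1] [-0.05 -0.79  0.33]
```

View pics/w8.png

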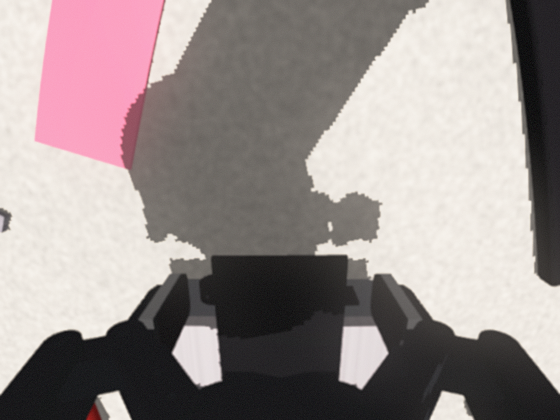

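Emit:
step_arm(increments=[{"travel":[0,-0.1,0.5],"yaw":0},{"travel":[0,0,0.5],"yaw":0},{"travel":[0,0,0],"yaw":0},{"travel":[0,0,0],"yaw":0}])

```text
clock: 10.35
eef_pos: [494.0, 196.9, 208.9]
eef_rot: [[0.224, 0.975, -0.0], [0.975, -0.224, -0.0], [-0.0, -0.0, -1.0]]
wrist_force: [0.4, 0.5, -0.0]
grip_width: 0.999
```

Emit:
step_arm(increments=[{"travel":[0,0,0],"yaw":0},{"travel":[0,0,0],"yaw":0},{"travel":[0,0,0],"yaw":0},{"travel":[0,0,0],"yaw":0}], jaw=5.5, squeeze=50)

```text
clock: 10.75
eef_pos: [494.1, 197.0, 209.7]
eef_rot: [[0.224, 0.975, 0.0], [0.975, -0.224, 0.0], [0.0, 0.0, -1.0]]
wrist_force: [-1.9, 0.4, 3.1]
grip_width: 0.683
```

```bash
python3 go.py 494.5 197.7 210 77.1; python3 w.py w9;python3 w.py s9 side;python3 -c "
from h import *
f=load('s9')['frame']
cv2.imwrite('pics/z9.png',cv2.resize(f[185:295,210:340],None,fx=5,fy=5,interpolation=cv2.INTER_CUBIC))"
```

```text
t 10.75 p [494.1 197.  209.7] ang 77.07 F [-1.91  0.36  3.15] w 0.683 tilt [ 4.e-04  3.e-04 -1.e+00]
yaw -0.03 travel cm in present axes [ 0.08  0.02 -0.03] in target axes [ 0.08  0.02 -0.03]
10.75 [494.1 197.  209.7] [-1.91  0.36  3.15]
10.8 [494.1 197.  209.6] [-2.19 -1.03  2.53]
```

View pics/w9.png

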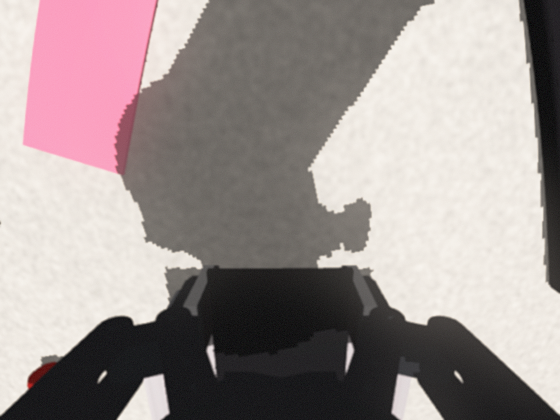

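View pics/z9.png

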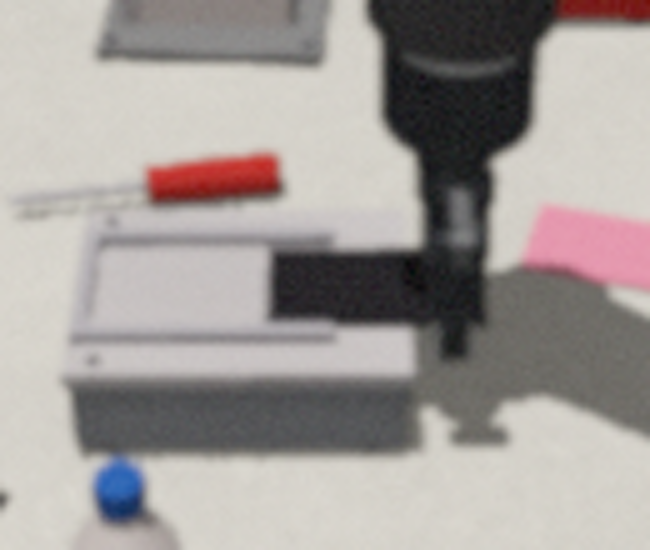

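Emit:
step_arm(increments=[{"travel":[0,0,-0.2],"yaw":0},{"travel":[0,0,-0.3],"yaw":0},{"travel":[0,0,-0.5],"yaw":0},{"travel":[0,0,-1],"yaw":0},{"travel":[0,0,-1],"yaw":0}])

```text
clock: 11.35
eef_pos: [494.1, 196.9, 240.2]
eef_rot: [[0.224, 0.975, 0.0], [0.975, -0.224, 0.0], [0.0, 0.0, -1.0]]
wrist_force: [-0.7, 0.4, -0.2]
grip_width: 0.681
```

Emit:
step_arm(increments=[{"travel":[0,0,-1],"yaw":0},{"travel":[0,0,-1],"yaw":0},{"travel":[0,0,-1],"yaw":0},{"travel":[0,0,-1],"yaw":0},{"travel":[0,0,0],"yaw":0}])

```text
clock: 11.85
eef_pos: [494.4, 197.1, 281.3]
eef_rot: [[0.224, 0.975, 0.002], [0.975, -0.224, 0.002], [0.002, 0.002, -1.0]]
wrist_force: [-0.7, 0.3, 0.2]
grip_width: 0.681
```

```bash
python3 go.py 494.5 197.7 210 77.1; python3 w.py w10;python3 w.py s10 side;python3 -c "
from h import *
f=load('s10')['frame']
cv2.imwrite('pics/z10.png',cv2.resize(f[155:275,210:340],None,fx=5,fy=5,interpolation=cv2.INTER_CUBIC))"
```

```text
t 11.85 p [494.4 197.1 281.3] ang 77.07 F [-0.72  0.33  0.16] w 0.681 tilt [ 0.0025  0.0016 -1.    ]
yaw -0.03 travel cm in present axes [ 0.04 -0.02  7.13] in target axes [ 0.06 -0.    7.13]
11.85 [494.4 197.1 281.3] [-0.72  0.33  0.16]
11.9 [494.2 197.1 280.1] [-0.75  0.44 -0.87]
```

View pics/w10.png

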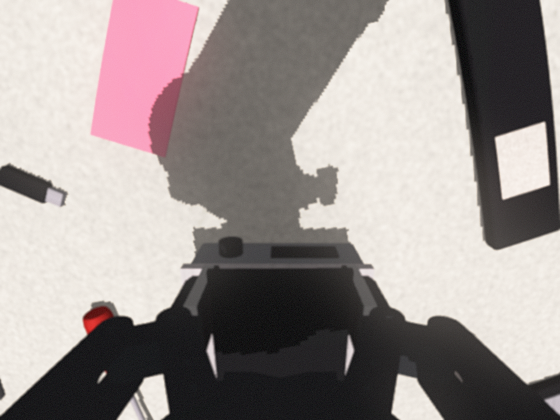

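View pics/z10.png

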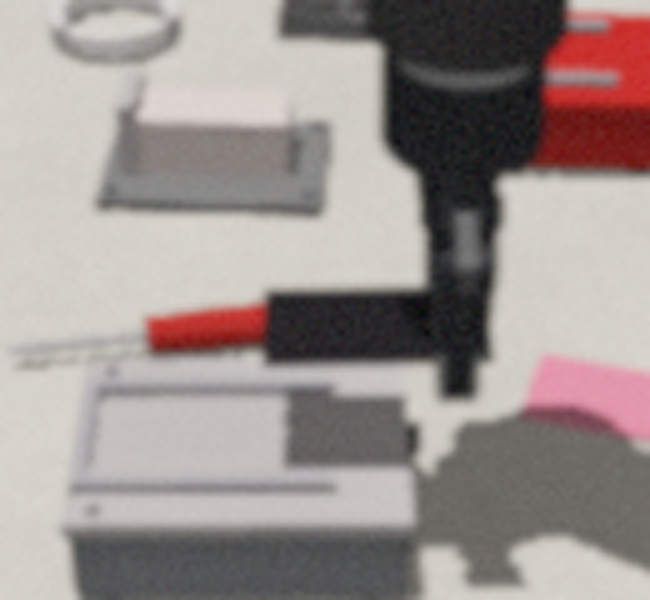

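```bash
python3 go.py 620 -203 335 74; cat > b6.py <<'E'
from h import *
for n,uv in(("w9",[[350,267],[206,267]]),("w10",[[353,267],[206,267]])):
    c=load(n);s=c["s"];zt=146.7
    T=np.array(c["tool_from_camera"]);m=slopes(c,uv);d=np.c_[m,np.ones(2)]@T[:3,:3].T;o=T[:3,3]
    print(n,(o+d*((zt-o[2])/d[:,2])[:,None]).round(1).tolist())
f=load('w10')['frame']
g=cv2.convertScaleAbs(f[225:400,150:420],alpha=2.5,beta=0)
cv2.imwrite('pics/z11.png',cv2.resize(g,None,fx=2.9,fy=2.9,interpolation=cv2.INTER_CUBIC))
E
python3 b6.py
```

```text
t 11.95 p [494.  197.  279.2] ang 77.06 F [-0.24 -0.39 -1.6 ] w 0.685 tilt [-1.e-04  4.e-04 -1.e+00]
yaw 3.06 travel cm in present axes [-36.16  21.23  -5.6 ] in target axes [-34.97  23.14  -5.58]
w9 [[29.2, -18.9, 146.7], [-29.2, -18.8, 146.7]]
w10 [[30.4, -18.8, 146.7], [-29.2, -18.8, 146.7]]
```

View pics/z11.png

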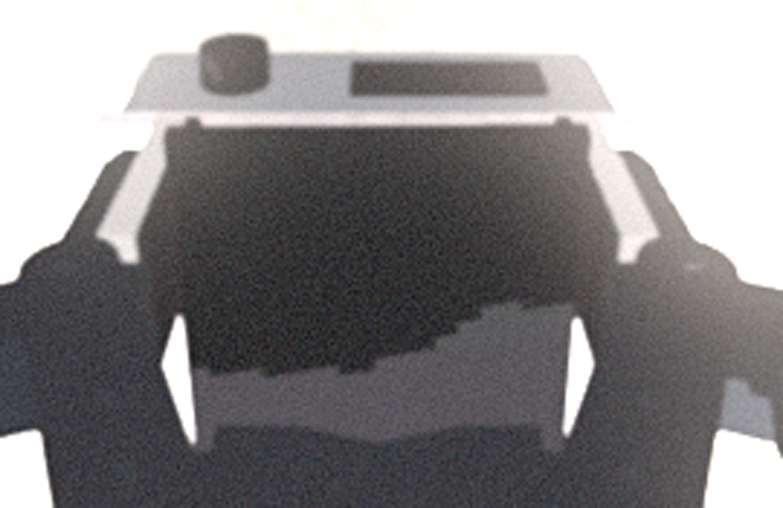

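Emit:
step_arm(increments=[{"travel":[-0.5,0,-1],"yaw":1},{"travel":[-1.5,0,-1.5],"yaw":1},{"travel":[-2.5,0,-1.5],"yaw":1},{"travel":[-3,1,-1.0],"yaw":0},{"travel":[-3,2,-0.5],"yaw":0}])

```text
clock: 12.45
eef_pos: [494.7, 86.5, 336.1]
eef_rot: [[0.274, 0.962, 0.002], [0.962, -0.274, 0.001], [0.002, 0.002, -1.0]]
wrist_force: [1.2, -0.3, -0.1]
grip_width: 0.682
```

Emit:
step_arm(increments=[{"travel":[-3,2.5,0],"yaw":0},{"travel":[-3,2.5,0],"yaw":0},{"travel":[-3,2.5,0],"yaw":0},{"travel":[-3,2.5,0],"yaw":0},{"travel":[-3,2.5,0],"yaw":0}])

```text
clock: 12.95
eef_pos: [574.4, -93.0, 334.5]
eef_rot: [[0.275, 0.961, -0.0], [0.961, -0.275, -0.0], [-0.0, -0.0, -1.0]]
wrist_force: [0.2, 1.2, -0.9]
grip_width: 0.685
```

```bash
python3 go.py 620 -203 335 74
```

```text
t 12.95 p [574.4 -93.  334.5] ang 74.01 F [ 0.2   1.23 -0.88] w 0.685 tilt [-3.e-04 -1.e-04 -1.e+00]
yaw 0.01 travel cm in present axes [-9.32  7.41 -0.05] in target axes [-9.32  7.41 -0.05]
```

Emit:
step_arm(increments=[{"travel":[-3,2.4,0],"yaw":0},{"travel":[-3,2.4,0],"yaw":0},{"travel":[-2,1.6,0],"yaw":0},{"travel":[-1.3,1,0],"yaw":0},{"travel":[0,0,0],"yaw":0}])

```text
clock: 13.45
eef_pos: [619.9, -203.1, 333.4]
eef_rot: [[0.278, 0.961, -0.002], [0.961, -0.278, -0.0], [-0.001, -0.002, -1.0]]
wrist_force: [-0.7, 0.5, -0.7]
grip_width: 0.68
```

Emit:
step_arm(increments=[{"travel":[0,0,0],"yaw":0},{"travel":[0,0,0],"yaw":0}])

```text
clock: 13.65
eef_pos: [619.7, -200.4, 334.3]
eef_rot: [[0.274, 0.962, -0.0], [0.962, -0.274, 0.0], [0.0, -0.0, -1.0]]
wrist_force: [-0.5, -0.5, -1.4]
grip_width: 0.683
```

```bash
python3 w.py w12; python3 w.py s12 side
```

```text
13.65 [ 619.7 -200.4  334.3] [-0.48 -0.53 -1.42]
13.7 [ 619.7 -200.2  334.4] [-0.41  0.64 -0.29]
```

View pics/w12.png

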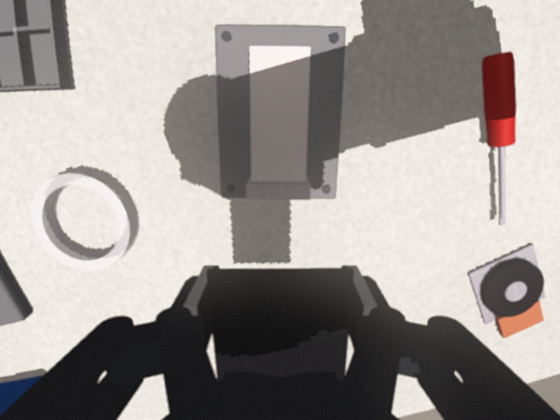

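View pics/s12.png

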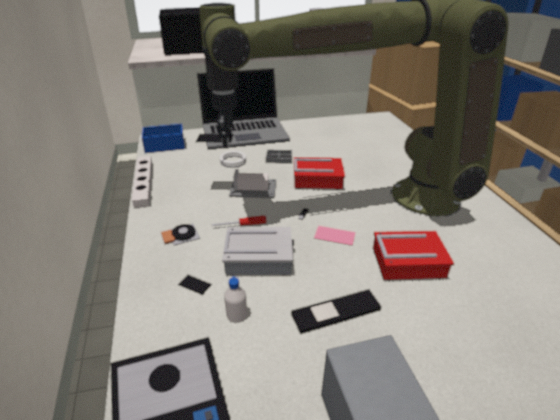

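Whole jig visible at (216–345, 25–198), with its seat at (250–310, 45–183) and the stop at the bottom. I zoom and measure.

```bash
python3 -c "
from h import *
f=load('w12')['frame']
g=cv2.convertScaleAbs(f[15:210,200:360],alpha=1.3,beta=20)
cv2.imwrite('pics/z12.png',cv2.resize(g[:100],None,fx=5,fy=5,interpolation=cv2.INTER_CUBIC))
cv2.imwrite('pics/z13.png',cv2.resize(g[95:],None,fx=5,fy=5,interpolation=cv2.INTER_CUBIC))"
```

```text
(no output)
```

View pics/z12.png

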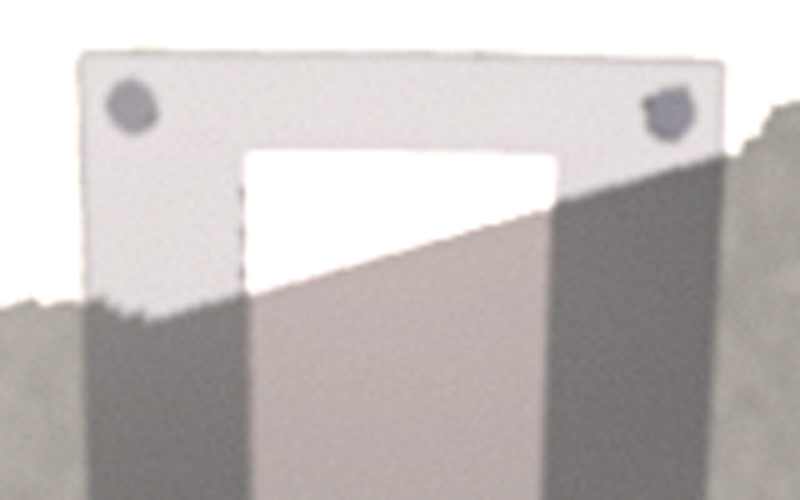

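View pics/z13.png

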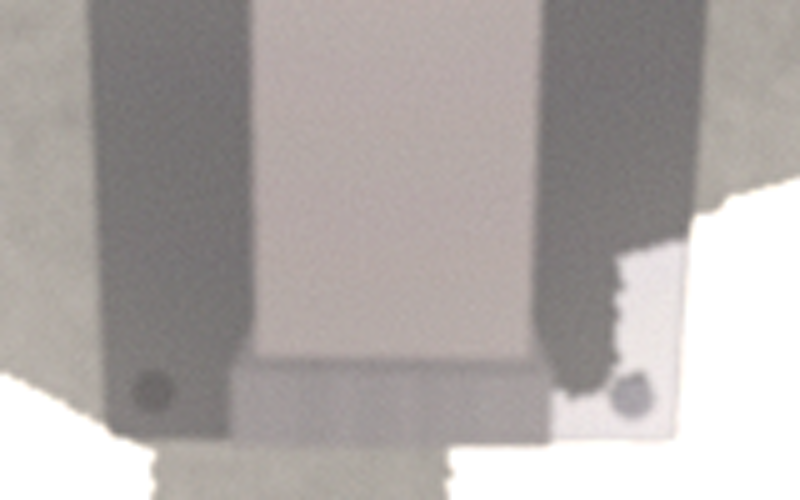

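```bash
cat > b7.py <<'E'
from h import *
c=load("w12");s=c["s"]
px=lambda p,o=(200,15):(np.array(p,float)+.5)/5-.5+np.array(o)
near=px([[556,155],[244,150]]);far=px([[535,357],[257,357]],(200,110));ft=px([[548,368],[238,368]],(200,110));sb=px([[550,442],[230,442]],(200,110))
bl=px([[722,62],[80,52]]);bf=px([[675,440],[108,436]],(200,110))
print("cam",campose(c,s)[1])
R=np.array(s["eef_rot"]);p=np.array(s["eef_pos"])
def pr(n,uv,z):
    v=onplane(c,uv,z,s);d=v[0]-v[1];print(n,"mid",v.mean(0).round(1),"tool",((v.mean(0)-p)@R).round(1),"W",np.linalg.norm(d).round(1),"yaw",np.degrees(np.arctan2(-d[0],d[1])).round(2));return v.mean(0)
n=pr("near",near,50);f=pr("far",far,50);pr("stoptop near",ft,62);pr("stop top far",sb,62);b1=pr("base near",bl,10);b2=pr("base far",bf,10)
for a,b in((n,f),(b1,b2)):
    d=b-a;print(np.linalg.norm(d).round(1),np.degrees(np.arctan2(d[1],d[0])).round(2))
E
python3 b7.py
```

```text
cam [ 545.20317176 -178.46635633  303.97627061]
near mid [ 497.5 -165.    50. ] tool [   0.5 -127.1  284.4] W 45.4 yaw -16.73
far mid [ 594.2 -193.2   50. ] tool [-1.000e-01 -2.640e+01  2.843e+02] W 44.9 yaw -15.89
stoptop near mid [ 593.4 -193.4   62. ] tool [ -0.5 -27.1 272.3] W 47.8 yaw -15.89
stop top far mid [ 604.6 -197.1   62. ] tool [ -1.  -15.3 272.3] W 50.1 yaw -15.89
base near mid [ 475.4 -158.5   10. ] tool [   0.7 -150.1  324.4] W 107.0 yaw -16.7
base far mid [ 616.7 -200.6   10. ] tool [ -1.   -2.7 324.3] W 107.9 yaw -16.3
100.7 -16.26
147.4 -16.59
```

```bash
python3 go.py 498.3 -165.2 225 73.6
```

```text
t 13.75 p [ 619.7 -200.2  334.5] ang 74.11 F [-0.35  0.07 -0.34] w 0.685 tilt [ 2.e-04  1.e-04 -1.e+00]
yaw 0.51 travel cm in present axes [  0.04 -12.64  10.95] in target axes [ -0.07 -12.64  10.95]
```

Emit:
step_arm(increments=[{"travel":[0,-1.5,0],"yaw":0.5},{"travel":[0,-3,0],"yaw":0},{"travel":[0,-3.5,0],"yaw":0},{"travel":[0,-3,0.5],"yaw":0},{"travel":[0,-1.6,1],"yaw":0}])

```text
clock: 14.25
eef_pos: [497.3, -164.5, 320.6]
eef_rot: [[0.282, 0.959, 0.003], [0.959, -0.282, 0.0], [0.001, 0.003, -1.0]]
wrist_force: [0.8, 0.1, 0.8]
grip_width: 0.682
```

Emit:
step_arm(increments=[{"travel":[0,0,2],"yaw":0},{"travel":[0,0,2.5],"yaw":0},{"travel":[0,0,2.5],"yaw":0},{"travel":[0,0,1.5],"yaw":0},{"travel":[0,0,0.5],"yaw":0}])

```text
clock: 14.75
eef_pos: [498.5, -165.0, 227.7]
eef_rot: [[0.283, 0.959, -0.002], [0.959, -0.283, 0.0], [-0.0, -0.002, -1.0]]
wrist_force: [0.9, 1.2, -0.5]
grip_width: 0.682
```

Emit:
step_arm(increments=[{"travel":[0,0,0],"yaw":0},{"travel":[0,0,0],"yaw":0}])

```text
clock: 14.95
eef_pos: [499.5, -165.3, 230.6]
eef_rot: [[0.283, 0.959, 0.002], [0.959, -0.283, -0.0], [0.0, 0.002, -1.0]]
wrist_force: [0.4, 0.3, -0.3]
grip_width: 0.68
```

```bash
python3 go.py 498.3 -165.2 201 73.6; python3 w.py w14; python3 w.py s14 side;python3 w.py t14 top; python3 -c "
from h import *
f=load('s14')['frame']
cv2.imwrite('pics/z14.png',cv2.resize(f[140:220,200:310],None,fx=6,fy=6,interpolation=cv2.INTER_CUBIC))
f=load('t14')['frame']
cv2.imwrite('pics/z15.png',cv2.resize(f[125:235,310:410],None,fx=5,fy=5,interpolation=cv2.INTER_CUBIC))"
```

```text
t 14.95 p [ 499.5 -165.3  230.6] ang 73.58 F [ 0.43  0.32 -0.32] w 0.68 tilt [ 1.8e-03 -5.0e-04 -1.0e+00]
yaw -0.02 travel cm in present axes [-0.02 -0.12  2.96] in target axes [-0.02 -0.12  2.96]
14.95 [ 499.5 -165.3  230.6] [ 0.43  0.32 -0.32]
15.0 [ 499.5 -165.4  230.7] [ 0.06  0.4  -0.94]
15.05 [ 499.4 -165.4  230.6] [ 0.93  0.39 -0.16]
```

View pics/w14.png

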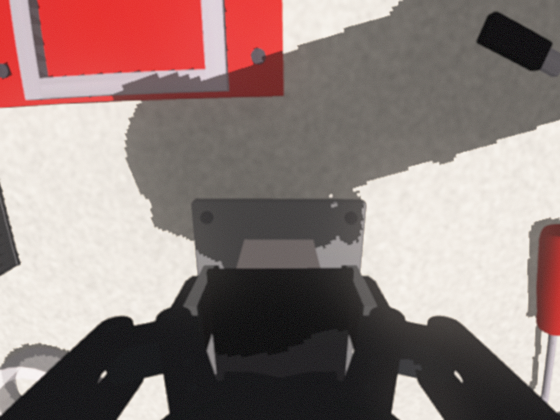

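View pics/z14.png

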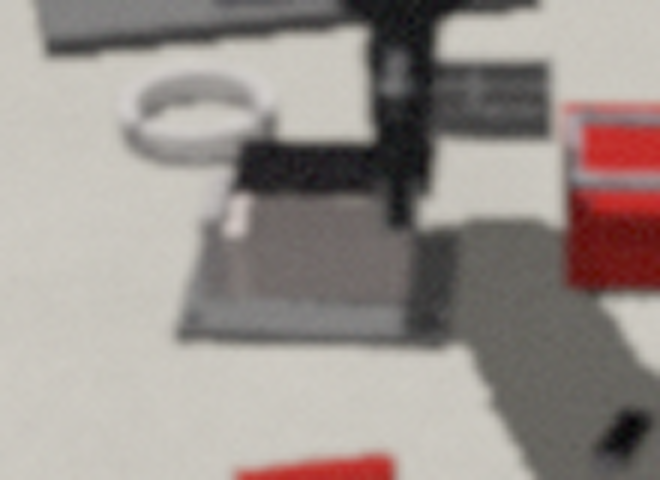

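View pics/z15.png

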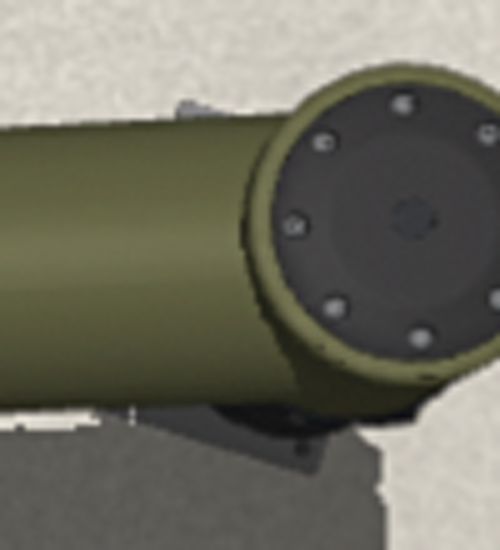

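Emit:
step_arm(increments=[{"travel":[0,-0.1,0.8],"yaw":0},{"travel":[0,0,0.8],"yaw":0},{"travel":[0,0,0.6],"yaw":0},{"travel":[0,0,0.3],"yaw":0},{"travel":[0,0,0],"yaw":0}])

```text
clock: 15.6
eef_pos: [497.8, -165.1, 203.4]
eef_rot: [[0.283, 0.959, -0.001], [0.959, -0.283, 0.0], [-0.0, -0.001, -1.0]]
wrist_force: [0.0, 0.0, 0.1]
grip_width: 0.685
```

Emit:
step_arm(increments=[{"travel":[0,0,0],"yaw":0},{"travel":[0,0,0],"yaw":0}])

```text
clock: 15.8
eef_pos: [498.2, -165.1, 204.5]
eef_rot: [[0.283, 0.959, 0.001], [0.959, -0.283, -0.0], [0.0, 0.0, -1.0]]
wrist_force: [0.0, -0.2, -1.2]
grip_width: 0.68
```

```bash
python3 go.py 498.3 -165.2 201 73.6; python3 w.py w16; python3 w.py s16 side; python3 -c "
from h import *
f=load('s16')['frame']
cv2.imwrite('pics/z16.png',cv2.resize(f[150:210,210:300],None,fx=8,fy=8,interpolation=cv2.INTER_CUBIC))"
```

```text
t 15.8 p [ 498.2 -165.1  204.5] ang 73.56 F [ 0.05 -0.17 -1.16] w 0.68 tilt [ 5.e-04 -0.e+00 -1.e+00]
yaw -0.04 travel cm in present axes [-0.01  0.01  0.35] in target axes [-0.01  0.01  0.35]
15.8 [ 498.2 -165.1  204.5] [ 0.05 -0.17 -1.16]
15.85 [ 498.2 -165.1  204.5] [ 0.01  1.17 -0.29]
```

View pics/z16.png

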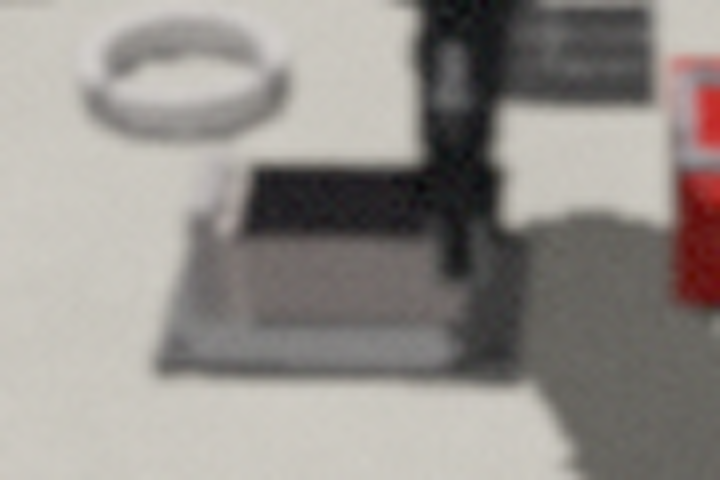

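Emit:
step_arm(increments=[{"travel":[0,0,0.1],"yaw":0},{"travel":[0,0,0.1],"yaw":0},{"travel":[0,0,0.05],"yaw":0},{"travel":[0,0,0],"yaw":0}])

```text
clock: 16.3
eef_pos: [498.0, -165.0, 201.6]
eef_rot: [[0.283, 0.959, -0.0], [0.959, -0.283, 0.0], [0.0, -0.0, -1.0]]
wrist_force: [-0.4, 0.0, -0.4]
grip_width: 0.68
```

Emit:
step_arm(increments=[{"travel":[0,0,0.05],"yaw":0},{"travel":[0,0,0.05],"yaw":0},{"travel":[0,0,0],"yaw":0}])

```text
clock: 16.6
eef_pos: [498.0, -165.1, 200.6]
eef_rot: [[0.283, 0.959, -0.0], [0.959, -0.283, 0.0], [0.0, -0.0, -1.0]]
wrist_force: [0.4, -0.6, -0.5]
grip_width: 0.681
```

Emit:
step_arm(increments=[{"travel":[0,0,0.05],"yaw":0},{"travel":[0,0,0],"yaw":0}])

```text
clock: 16.8
eef_pos: [498.1, -165.0, 200.1]
eef_rot: [[0.283, 0.959, -0.0], [0.959, -0.283, 0.0], [0.0, -0.0, -1.0]]
wrist_force: [0.1, -0.7, 0.7]
grip_width: 0.686
```

Emit:
step_arm(increments=[{"travel":[0,0,0.05],"yaw":0},{"travel":[0,0,0],"yaw":0}])

```text
clock: 17.0
eef_pos: [498.1, -165.0, 199.9]
eef_rot: [[0.283, 0.959, 0.0], [0.959, -0.283, 0.0], [0.0, 0.0, -1.0]]
wrist_force: [-0.0, 0.3, 0.7]
grip_width: 0.687
```

Emit:
step_arm(increments=[{"travel":[0,0.15,0],"yaw":0},{"travel":[0,0.15,0],"yaw":0},{"travel":[0,0.15,0],"yaw":0},{"travel":[0,0.1,0],"yaw":0},{"travel":[0,0,0],"yaw":0}])

```text
clock: 17.5
eef_pos: [503.5, -166.7, 199.9]
eef_rot: [[0.283, 0.959, 0.0], [0.959, -0.283, -0.0], [-0.0, 0.0, -1.0]]
wrist_force: [-2.0, 1.2, 2.8]
grip_width: 0.683
```

Emit:
step_arm(increments=[{"travel":[0,0.05,0],"yaw":0},{"travel":[0,0.05,0],"yaw":0},{"travel":[0,0,0],"yaw":0}])

```text
clock: 17.8
eef_pos: [504.3, -166.9, 199.8]
eef_rot: [[0.283, 0.959, -0.0], [0.959, -0.283, -0.0], [-0.0, -0.0, -1.0]]
wrist_force: [-2.9, 0.4, 4.3]
grip_width: 0.68
```

Emit:
step_arm(increments=[{"travel":[0,0.05,0],"yaw":0},{"travel":[0,0.05,0],"yaw":0},{"travel":[0,0,0],"yaw":0}])

```text
clock: 18.1
eef_pos: [505.2, -167.2, 199.8]
eef_rot: [[0.283, 0.959, -0.0], [0.959, -0.283, 0.0], [-0.0, -0.0, -1.0]]
wrist_force: [-3.1, 1.7, 5.6]
grip_width: 0.684
```

Emit:
step_arm(increments=[{"travel":[0,0,-0.03],"yaw":0},{"travel":[0,0.05,0],"yaw":0},{"travel":[0,0,0],"yaw":0}])

```text
clock: 18.4
eef_pos: [505.4, -167.3, 199.9]
eef_rot: [[0.283, 0.959, -0.001], [0.959, -0.283, 0.0], [-0.0, -0.001, -1.0]]
wrist_force: [-4.8, 2.0, 4.8]
grip_width: 0.684
```

Emit:
step_arm(increments=[{"travel":[0,0.05,0],"yaw":0},{"travel":[0,0,0],"yaw":0}])

```text
clock: 18.6
eef_pos: [505.6, -167.3, 199.8]
eef_rot: [[0.283, 0.959, -0.003], [0.959, -0.283, 0.001], [-0.0, -0.003, -1.0]]
wrist_force: [-7.3, 4.1, 7.5]
grip_width: 0.688
```

```bash
python3 w.py w17; python3 w.py s17 side; python3 -c "
from h import *
f=load('s17')['frame']
cv2.imwrite('pics/z17.png',cv2.resize(f[150:210,210:300],None,fx=8,fy=8,interpolation=cv2.INTER_CUBIC))"
```

```text
18.6 [ 505.6 -167.3  199.8] [-7.29  4.14  7.5 ]
18.65 [ 505.6 -167.3  199.8] [-7.62  2.65  7.26]
```

View pics/z17.png

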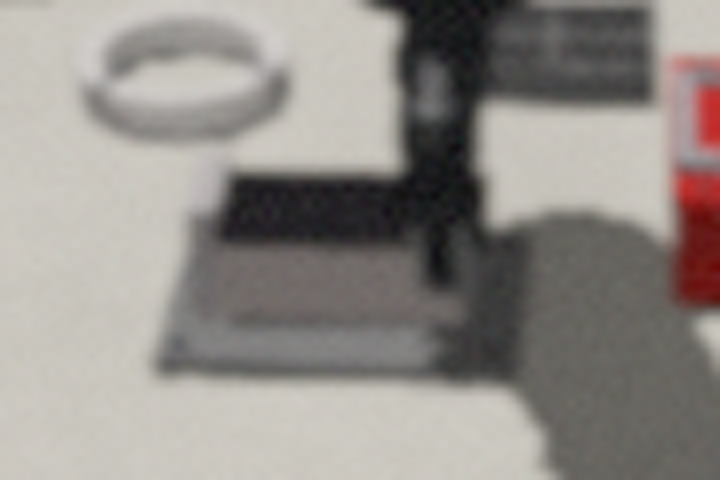

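Emit:
step_arm(increments=[{"travel":[0,-0.05,-0.05],"yaw":0},{"travel":[0,0,0],"yaw":0}])

```text
clock: 18.9
eef_pos: [505.4, -167.2, 199.9]
eef_rot: [[0.283, 0.959, -0.001], [0.959, -0.283, 0.001], [0.0, -0.001, -1.0]]
wrist_force: [-3.3, 1.1, 2.1]
grip_width: 0.683
```

Emit:
step_arm(increments=[{"travel":[0,0,0],"yaw":0},{"travel":[0,0,0],"yaw":0},{"travel":[0,0,0],"yaw":0},{"travel":[0,0,0],"yaw":0}], jaw=8.0)

```text
clock: 19.3
eef_pos: [505.8, -167.3, 200.4]
eef_rot: [[0.283, 0.959, 0.0], [0.959, -0.283, 0.0], [0.0, 0.0, -1.0]]
wrist_force: [0.2, 0.7, -0.4]
grip_width: 0.939
```

Emit:
step_arm(increments=[{"travel":[0,0,-1],"yaw":0},{"travel":[0,0,-2],"yaw":0},{"travel":[0,0,-3],"yaw":0},{"travel":[0,0,-3],"yaw":0},{"travel":[0,0,-3],"yaw":0}])

```text
clock: 19.8
eef_pos: [505.6, -167.4, 322.7]
eef_rot: [[0.283, 0.959, 0.001], [0.959, -0.283, -0.0], [0.0, 0.001, -1.0]]
wrist_force: [0.9, 0.2, -0.0]
grip_width: 0.938
```

```bash
python3 go.py 620 -203 334 73.6
```

```text
t 19.8 p [ 505.6 -167.4  322.7] ang 73.56 F [ 0.94  0.16 -0.04] w 0.938 tilt [ 1.e-03 -2.e-04 -1.e+00]
yaw -0.04 travel cm in present axes [-0.17 11.98 -1.12] in target axes [-0.18 11.98 -1.13]
```

Emit:
step_arm(increments=[{"travel":[0,2,-0.3],"yaw":0},{"travel":[0,3,-0.3],"yaw":0},{"travel":[0,3,-0.3],"yaw":0},{"travel":[0,3,-0.2],"yaw":0},{"travel":[0,1,0],"yaw":0}])

```text
clock: 20.3
eef_pos: [622.5, -201.9, 331.5]
eef_rot: [[0.283, 0.959, -0.0], [0.959, -0.283, -0.0], [-0.0, -0.0, -1.0]]
wrist_force: [0.4, 0.2, -0.2]
grip_width: 0.937
```

Emit:
step_arm(increments=[{"travel":[0,0,0],"yaw":0},{"travel":[0,0,0],"yaw":0},{"travel":[0,0,0],"yaw":0}])

```text
clock: 20.6
eef_pos: [620.2, -201.1, 332.2]
eef_rot: [[0.283, 0.959, 0.001], [0.959, -0.283, 0.0], [0.0, 0.001, -1.0]]
wrist_force: [0.5, 0.0, 0.4]
grip_width: 0.94
```

```bash
python3 w.py w18; python3 w.py s18 side; python3 -c "
from h import *
f=load('w18')['frame']
g=cv2.convertScaleAbs(f[15:215,190:370],alpha=1.3,beta=20)
cv2.imwrite('pics/z18.png',cv2.resize(g[:105],None,fx=4.4,fy=4.4,interpolation=cv2.INTER_CUBIC))
cv2.imwrite('pics/z19.png',cv2.resize(g[95:],None,fx=4.4,fy=4.4,interpolation=cv2.INTER_CUBIC))
f=load('s18')['frame']
cv2.imwrite('pics/z20.png',cv2.resize(f[150:210,210:300],None,fx=8,fy=8,interpolation=cv2.INTER_CUBIC))"
```

```text
20.6 [ 620.2 -201.1  332.2] [0.45 0.   0.43]
20.65 [ 620.1 -201.1  332.2] [ 0.    0.48 -0.5 ]
```

View pics/z18.png

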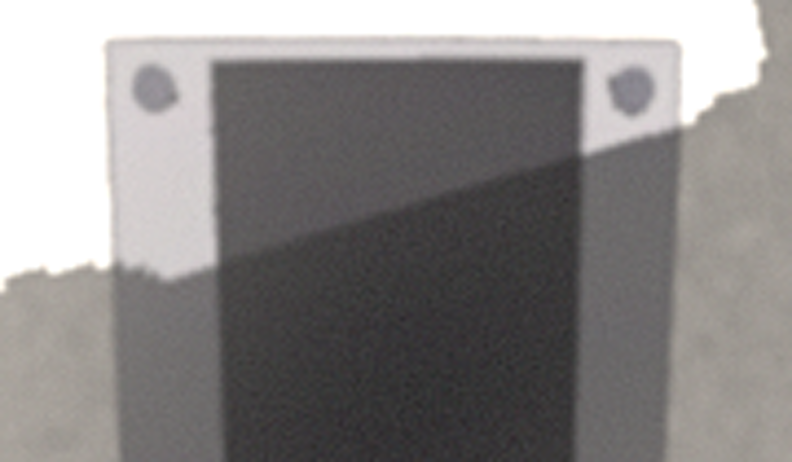

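View pics/z19.png

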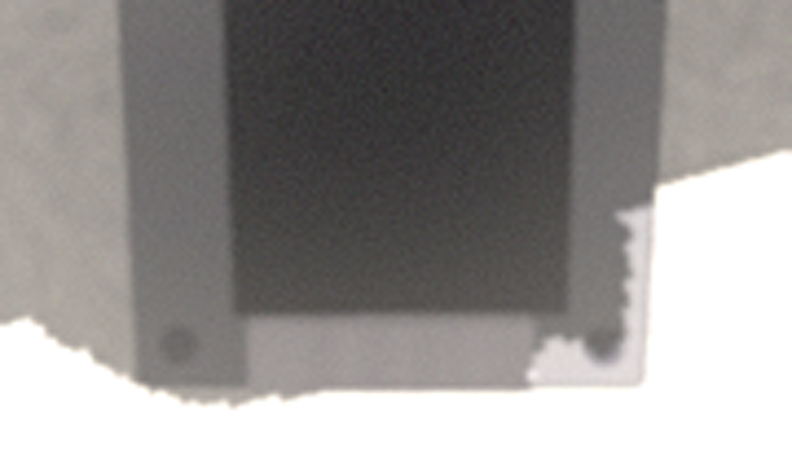

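View pics/z20.png

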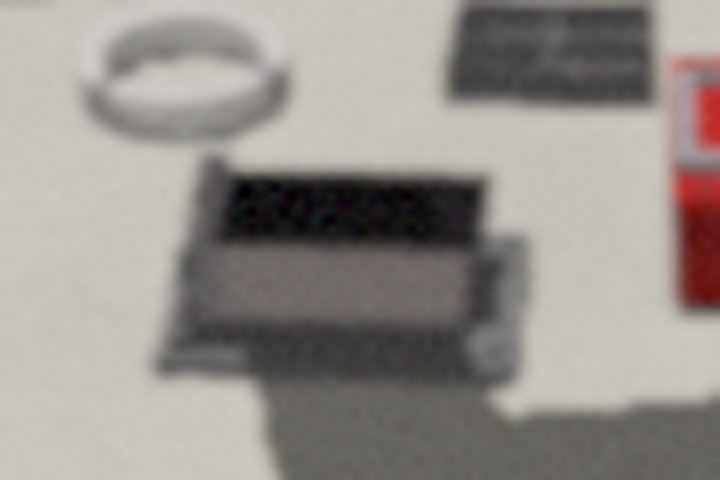

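```bash
cat > b8.py <<'E'
from h import *
c=load("w18");s=c["s"]
px=lambda p,o:(np.array(p,float)+.5)/4.4-.5+np.array(o)
A=(190,15);B=(190,110)
R=np.array(s["eef_rot"]);p=np.array(s["eef_pos"])
M={}
def pr(n,uv,z):
    v=onplane(c,uv,z,s);d=v[0]-v[1];M[n]=v.mean(0)[:2];print(n,"mid",v.mean(0).round(1),"tool",((v.mean(0)-p)@R).round(1),"W",np.linalg.norm(d).round(1),"yaw",np.degrees(np.arctan2(-d[0],d[1])).round(2))
pr("gn",px([[584,59],[211,62]],A),53);pr("gf",px([[568,314],[234,313]],B),53)
pr("bn",px([[680,41],[107,40]],A),10);pr("bf",px([[643,384],[136,385]],B),10)
pr("stopfar",px([[530,387],[247,387]],B),62)
ax=M["bf"]-M["bn"];ax/=np.linalg.norm(ax);ay=np.array([-ax[1],ax[0]])
bc=(M["bf"]+M["bn"])/2
for k in("gn","gf"): print(k,(M[k]-bc)@ax,(M[k]-bc)@ay)
print("glass L",np.linalg.norm(M["gf"]-M["gn"]),"yaw",np.degrees(np.arctan2(*(M["gf"]-M["gn"])[::-1])),"base yaw",np.degrees(np.arctan2(ax[1],ax[0])))
E
python3 b8.py; python3 w.py t18 top; python3 -c "
from h import *
f=load('w18')['frame']
cv2.imwrite('pics/z21.png',cv2.resize(f[160:205,225:325],None,fx=8,fy=8,interpolation=cv2.INTER_CUBIC))"
```

```text
gn mid [ 489.  -161.6   53. ] tool [   0.7 -137.2  279.1] W 59.8 yaw -15.94
gf mid [ 594.3 -191.9   53. ] tool [  1.5 -27.6 279.1] W 60.1 yaw -16.56
bn mid [ 475.3 -158.3   10. ] tool [   0.  -151.2  322.1] W 107.5 yaw -16.48
bf mid [ 616.8 -200.9   10. ] tool [ -0.8  -3.5 322.2] W 108.8 yaw -16.28
stopfar mid [ 604.5 -197.2   62. ] tool [ -0.7 -16.2 270.1] W 49.8 yaw -16.39
gn -59.85472103996526 0.797699900058539
gf 49.75491814849733 2.164145161767796
glass L 109.61815623188616 yaw -16.042254664886077 base yaw -16.756493773338498
20.7 [ 620.2 -201.1  332.3] [-0.55 -0.36 -0.25]
```

View pics/z21.png

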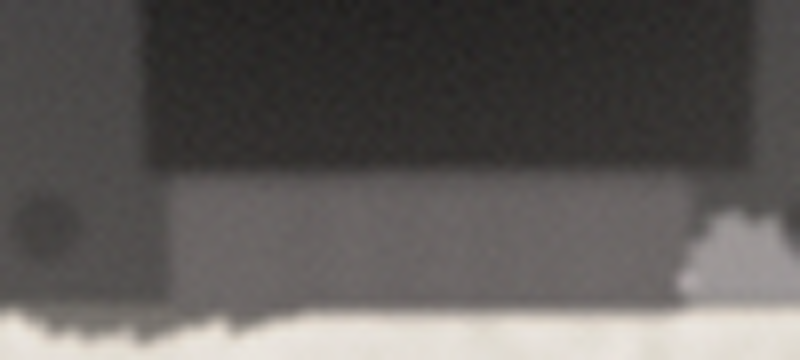

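```bash
python3 -c "
from station import robot
print(robot.job_done())"
```

```text
the job is handed in; nothing more can be done
None
```

I slid the glass out of its pocket, laid it on the jig's seat with its end against the stop, let go and handed the job in at about 20.7 s. The hand-in gave no verdict, so these results are from my own measurements.

- **Slide:** Shut fingertips pressing with about 5 to 7 N dragged the glass until it overhung the station's front edge by about 37 mm, lying flat.
- **Pick-up:** I gripped it by its sides at the overhanging end with 50 N. It came up level and did not slip.
- **Placing:** I lowered it until it just touched the seat, then pushed it forward until it stopped. The force peaked at about 8 N along and 7.5 N down, about 11 N in all and well under the 18 N limit. I then eased off, opened the fingers and lifted clear.
- **Last wrist-camera check:**
  - There is no visible gap at the stop: the end reads within about 1 mm of the face, inside the calibration error.
  - The glass is about 1.5 mm off centre and about 0.5° out of line with the seat.
  - The glass lies flat. The fingers are open and well clear, and the wrist force is within its noise of about 1 N.

I saw no sign that any other thing had moved, but I did not measure those positions at the end. Early on, the top and wrist cameras disagreed by up to 4 mm sideways on the station. I used the wrist camera's values, and the grasp and the contact with the stop came out where they predicted.

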